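Shut the port covers and hold the listening probe on the pick-up disc

ROBOT

A 6-joint arm with a two-finger parallel gripper is mounted at the origin on the work surface. World frame = base frame: x ahead of the robot, y to its left, z up, the work surface at z = 0. Lengths are in mm, angles in rad, forces in N, time in s.
With the tool pointing down it reaches from about 350 to 875 mm from the base axis. Payload 4.2 kg.
Tool frame: the origin (TCP) lies midway between the tips of the shut fingers; the grasp point (between the pads) lies 19 mm behind it (tcp_to_grasp is the distance from the TCP to the grasp point, in mm); z points along the fingers, y is the line along which they close (so a half turn about z gives the same grasp; the last joint's range is limited). The gripper opens to 85 mm and grips with 20 to 120 N. Pads are 22 mm wide; open, the fingers measure 114 mm over their backs; the gripper's body (76 mm by 85 mm) begins 54 mm behind the grasp point. The pads swing forward as they close: fully open they stand 13 mm farther back than shut.
Start: joints at [-0.878, 0.385, 0.008, 0, -1.194, -0.259], TCP at [262.713, -567.081, 231.312] pointing down, gripper open.
Joint ranges: [-3.14, 3.14], [-1.21, 2.06], [-1.07, 1.41], [-3.16, 2.05], [-2.99, -0.16], [-3.1, 3.1]. Speed limits (rad/s): [2.79, 2.79, 3.14, 3.14, 3.14, 3.14].

INTERFACE

Orientations are given as a unit quaternion [x, y, z, w].
In Python, from bench import read_state, get_image, job_done, tcp_to_grasp gives the robot as it stands.
- The arm moves only by the tool jog_arm, never from a script. Its argument "plan" is a list of rows, each a list of 3 entries, a list of its own where there are three numbers: the finger opening in mm, from 0 to 85.4, then the shift along the tool's x, y, z as a fraction of full scale, then the turn, a rotation vector about the tool's x, y, z as a fraction of full scale. A call has 1 to 10 rows; each row is the pose to reach, as a shift and turn from the pose commanded when the call began, along the tool's axes at that moment; what a row does not reach only later rows make up. Full scale, the value 1, is 0.1 m for a shift and 60 degrees for a turn. A row lasts 1/8 s, in which the tool goes at most 62.5 mm and 10.7 degrees, less where a joint would pass 70% of its speed; a pose out of reach is approached as far as the arm can. A call with a number of a shift or a turn outside -1 to 1 is refused whole. A call with a gripper value outside its range is refused whole. The fingers move at their own pace and stop on an object; the grip force is fixed at half the most. Time passes only in rows, so rows that repeat a pose let the fingers close. It gives the time, the measured TCP pose, the force, the opening and the grip force at its end, in the units of the state.
- read_state(): the state, without advancing time (a new reading comes with each control period).
- get_image(name): name is "side" or "top" or "wrist"; returns a dict with "img" (420x560x3 uint8, red, green, blue), "range_z" (420x560 float32, mm along the optical axis (not along the pixel's ray), 0 where there is no reading), "intrinsics" (3x3 intrinsics, pixels), "distortion" ([k1, k2, p1, p2, k3] as OpenCV has them; the pictures are not rectified), "extrinsics" (4x4, takes a point from camera to world coordinates); the wrist camera has in their place "tool_from_camera" (4x4, takes a point from camera to tool coordinates, whose origin is the TCP and whose axes are the flange's). Camera axes: x right, y down, z forward; pixel columns grow to the right and rows downward; lengths in mm; the calibration is good to about 2 mm. A picture is of the moment at which its call begins: read the wrist's pose just before it.
- job_done(): hands the job in; it is judged then, once.
The state is a dict: "clock": time; "joints": joint angles; "joint_vel": joint speeds; "joint_efforts": joint torques, N m; "position": TCP position; "ee_rot": TCP orientation; "contact_force": force on the tool from outside, world axes, zero at the start; "wrist_torque": the same for the moment, N m; "gripper_width": finger opening in mm; "grasp_force": force on a finger pad.
Only numpy, scipy, OpenCV 4.12 (cv2) and the standard library are available. Lean on these libraries where they do the work, as an engineer would, in place of code of your own. Each camera call takes 0.05 s, during which the arm holds its last target. There are 200 camera calls.

TASK

First press the two hinged black port covers on the sloping console down until each clicks and stays shut. Then take the leak-listening probe out of its stand and hold its sprung tip on the dark spot in the middle of the steel pick-up disc, with the probe square to the sloping panel and pressed lightly, so that the tip is pushed in about half way and never bottoms hard. Finish like that, still holding the probe on the spot: do not put it down or let go. Leave the filter, the bottle and the mouse where they are.

Things in the scene. Friction and masses are not known exactly. Their poses are not given: they have to be found in the camera images.
- console: Blue sheet-steel wedge-shaped test console, fixed, 240 (its x) x 280 (its y) mm, with a pale panel on top that rises from about 40 mm high at the edge nearest the robot to 110 mm at the far edge (slope 0.28 rad). Origin: centre of its underside; x horizontal, pointing towards the high edge.
- spot (a point): Centre of the 16 mm dark spot on top of the steel pick-up disc (32 mm across, standing 8 mm above the panel, on the panel's middle line near its low edge). Axes are those of the sloping panel: z square out of the panel (leaning 0.28 rad from vertical towards the robot's side), x up the slope, y along the panel.
- cover_left_hinge (a point): Hinge line, at cover-top height, of the left (+y) cover: a black plastic flap 60 mm long from hinge to free edge, 50 mm wide, 7 mm thick, hinged on its up-slope end; the free edge points down the slope. Axes turn with the cover: x from the free edge towards the hinge, y along the hinge, z out of its top face. Fully shut, they are parallel to those of spot.
- cover_left_press (a point): Point on the top face of the left cover, 45 mm from the hinge line, 15 mm short of the free edge, mid-width; a good place to push. Shut, it lies 22 mm above the panel. Axes as for the cover.
- cover_left (a joint): Angle of the left cover in rad: 0 shut, starts 0.5 to 0.8 open. A light spring lifts it; over the last 0.12 rad its edge rib snaps under a small steel spring catch, which then holds it (about 0.01 when pushed fully home). It takes about 8 N at the press point; push until it stops, 12 to 20 N does no harm. If let go before the click it springs up again to about 0.4.
- cover_right_hinge (a point): The same for the right (-y) cover.
- cover_right_press (a point): The same for the right cover.
- cover_right (a joint): The same for the right cover.
- stand: Fixed probe stand: grey block 64 x 64 mm on an 84 mm square foot, 90 mm high, with an upright 23 mm hole through its middle. Origin: centre of its underside.
- probe_grip (a point): Centre of the grip of the loose probe (about 0.15 kg): black square grip 26 x 26 mm and 56 mm long, z along the probe pointing away from the tip, x and y square to the grip's faces. A 36 mm round collar (6 mm high, underside 34 mm below this point) rests on the stand's top; below it a 20 mm round steel nose 50 mm long and the sprung tip hang in the hole. A 6 mm cap stands on the grip; the top of all is 34 mm above this point. Lift it straight up by 90 mm to clear the stand.
- probe_tip (a point): Very end of the probe's sprung tip: a 6 mm steel rod with an 8 mm ball end, on the probe's axis, 108 mm below probe_grip when not pushed in. Axes as for probe_grip.
- plunger (a joint): How far the sprung tip is pushed into the probe, m: 0 free, 0.014 bottomed. Spring: 1 N to start, 0.25 N more per mm, so half way (0.007) is about 2.75 N.
- probe: The probe as a whole; origin at probe_grip.
- filter: Bystander: grey round mask filter, 100 mm across, 68 mm high; origin at the centre of its underside.
- bottle: Bystander: clear drinks bottle, 64 mm across, 200 mm high; origin at the centre of its underside.
- mouse: Bystander: black computer mouse 105 x 60 x 33 mm; origin at the centre of its underside.
Things that resemble listed ones, but are neither listed nor needed, are in the scene too. What is shaped like the probe but yellow is not meant.

How it is judged:
By the outcome, as a careful person would: the job done as asked, in the order asked, and still so for the second after the job is handed in, while the arm keeps its last pose, push and grip.
It also fails if it takes over 61 s, if anything falls off the work surface, if the arm or the gripper's body presses on something with over 40 N, if the wrist force passes 120 N, or if a joint passes its speed limit or range.

## Working session

There is one attempt and no reset: what is moved stays moved. The work goes in short steps, Python scripts to look and compute and a tool call to move; the robot and the scene stay as the last step left them, time stands still between calls to the robot, and variables do not carry over. Pictures are saved under pics/ and viewed, at most 10 in all, crops included, and the job is handed in when it is done.

Besides the shell and the picture viewer there is one more tool, called after ">>>" as name(argument=value, ...), one argument or row to a line, values as JSON. jog_arm: Moves the arm, as the interface text tells. Its arguments: {"type":"object","properties":{"plan":{"type":"array"}},"required":["plan"]}

```bash
ls; mkdir -p pics; python3 - <<'E'
from bench import *
import cv2,numpy as np
s=read_state();print({k:np.round(v,3) for k,v in s.items()})
for n in("side","top"):
    d=get_image(n);np.savez(f"{n}0.npz",**{k:v for k,v in d.items()})
    cv2.imwrite(f"pics/{n}0.png",d["img"][:,:,::-1]);print(n,np.round(d["intrinsics"],1).tolist(),np.round(d["extrinsics"],3).tolist(),d["distortion"])
d=get_image("wrist");print(np.round(d["tool_from_camera"],3))
E
```

```text
pics
{'clock': np.float64(0.0), 'joints': array([-8.780e-01,  3.860e-01,  7.000e-03, -1.000e-03, -1.194e+00,
       -2.590e-01]), 'joint_vel': array([ 0.001, -0.001, -0.001,  0.001, -0.002, -0.   ]), 'joint_efforts': array([-1.0000e-03, -3.9229e+01,  1.8840e+01,  4.1860e+00, -5.0000e-03,
       -0.0000e+00]), 'position': array([ 262.46 , -566.554,  230.18 ]), 'ee_rot': array([-0.215,  0.977,  0.001, -0.   ]), 'contact_force': array([-0.249,  1.06 ,  0.046]), 'wrist_torque': array([ 0.021,  0.039, -0.025]), 'grasp_force': np.float64(0.0), 'gripper_width': np.float64(85.224)}
side [[391.4, 0.0, 271.6], [0.0, 391.4, 207.9], [0.0, 0.0, 1.0]] [[-0.992, -0.089, 0.091, 471.437], [-0.125, 0.565, -0.816, 804.67], [0.021, -0.82, -0.572, 689.564], [0.0, 0.0, 0.0, 1.0]] [-0.0705837  0.         0.         0.         0.       ]
top [[428.1, 0.0, 276.0], [0.0, 428.1, 206.2], [0.0, 0.0, 1.0]] [[-0.019, -0.996, 0.083, 476.713], [-0.999, 0.022, 0.033, -10.903], [-0.034, -0.082, -0.996, 1089.575], [0.0, 0.0, 0.0, 1.0]] [-0.12878285  0.          0.          0.          0.        ]
[[-1.00000e-03 -9.55000e-01 -2.98000e-01  7.61050e+01]
 [ 1.00000e+00 -1.00000e-03  0.00000e+00  2.48000e-01]
 [-0.00000e+00 -2.98000e-01  9.55000e-01 -1.43304e+02]
 [ 0.00000e+00  0.00000e+00  0.00000e+00  1.00000e+00]]
```

View pics/top0.png

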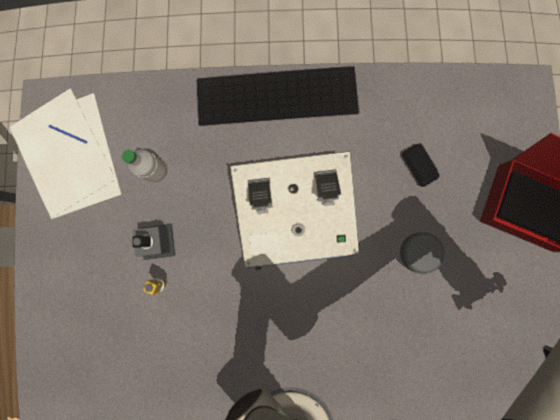

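View pics/side0.png

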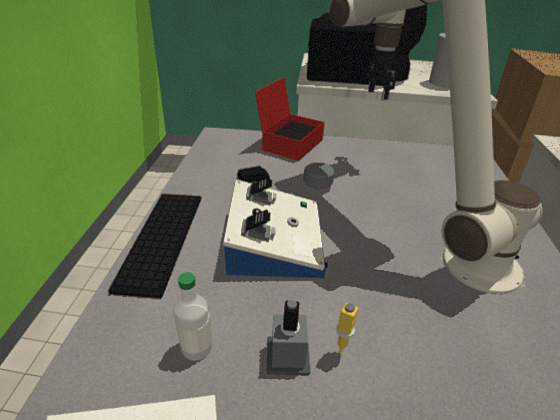

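Top view: the stand with the black probe is at (145,238), the yellow lookalike at (153,287), the covers at (260,193) and (327,185), the disc at (298,229), and a black knob at (293,188). The side view shows the black probe at (291,318) in the grey stand and the yellow one at (347,325), standing loose. I'm choosing the black probe in the stand.

```bash
cat > h.py <<'E'
import numpy as np,cv2
from scipy.spatial.transform import Rotation as R
from bench import *
def pts(d,T=None):
    "world point for every pixel from range_z"
    T=d["extrinsics"] if T is None else T
    h,w=d["range_z"].shape
    u,v=np.meshgrid(np.arange(w),np.arange(h))
    n=cv2.undistortPoints(np.stack([u,v],-1).reshape(-1,1,2).astype(float),d["intrinsics"],d["distortion"]).reshape(h,w,2)
    z=d["range_z"].astype(float)
    P=np.dstack([n*z[...,None],z])
    W=P@T[:3,:3].T+T[:3,3]; W[z==0]=np.nan
    return W
def wrist():
    s=read_state(); d=get_image("wrist")
    T=np.eye(4);T[:3,:3]=R.from_quat(s["ee_rot"]).as_matrix();T[:3,3]=s["position"]
    return s,d,pts(d,T@d["tool_from_camera"]),T
E
python3 - <<'E'
from h import *
d=np.load("top0.npz");W=pts(d);im=d["img"].astype(int)
# panel: pale, in window
m=np.zeros((420,560),bool);m[145:275,220:365]=1
pale=m&(im.min(2)>150)&(W[...,2]>25)
P=W[pale];c=P.mean(0)
for _ in range(3):
    u,s_,v=np.linalg.svd(P-c,full_matrices=False);n=v[2]*np.sign(v[2][2]);r=(P-c)@n
    P=P[abs(r)<4];c=P.mean(0)
print("panel c",c.round(1),"n",n.round(3),"tilt",np.arccos(n[2]).round(3),"yaw of up slope",np.arctan2(-n[1],-n[0]).round(3))
cn,_=cv2.findContours(pale.astype(np.uint8),cv2.RETR_EXTERNAL,cv2.CHAIN_APPROX_NONE)
cn=max(cn,key=cv2.contourArea);b=cv2.boxPoints(cv2.minAreaRect(cn));print("box px",b.round(1).tolist())
k=pts  # corners by ray-plane
T=d["extrinsics"]
def ray(p):
    q=cv2.undistortPoints(np.array(p,float).reshape(-1,1,2),d["intrinsics"],d["distortion"]).reshape(-1,2)
    D=np.c_[q,np.ones(len(q))]@T[:3,:3].T;t=((c-T[:3,3])@n)/(D@n);return T[:3,3]+D*t[:,None]
print("corners",ray(b).round(0).tolist())
dark=m&(im.max(2)<75)&(W[...,2]>40)
N,L,S,C=cv2.connectedComponentsWithStats(dark.astype(np.uint8))
for i in range(1,N):
    if S[i,4]>15:
        q=W[L==i];print("dark",C[i].round(1),S[i,4],np.nanmedian(q,0).round(1),np.nanmax(q[:,2]).round(1), "h over panel",np.nanpercentile((q-c)@n,[5,50,95]).round(1))
print("disc px",ray([[298,229]]).round(1))
# stand & probe
for name,w in(("stand",(215,262,125,180)),("yellow",(270,300,135,172))):
    a=np.zeros_like(m);a[w[0]:w[1],w[2]:w[3]]=1
    for lo,hi in((30,60),(60,80),(82,95),(95,110),(110,180)):
        q=W[a&(W[...,2]>lo)&(W[...,2]<hi)]
        if len(q):print(name,lo,hi,len(q),q.min(0).round(0),q.max(0).round(0),np.median(q,0).round(0))
E
```

```text
panel c [548.8 -26.3  74.7] n [-0.274 -0.026  0.961] tilt 0.279 yaw of up slope 0.095
box px [[230.60000610351562, 166.0], [348.8999938964844, 151.5], [361.3999938964844, 253.10000610351562], [243.10000610351562, 267.5]]
corners [[654.0, 125.0, 109.0], [682.0, -151.0, 109.0], [445.0, -183.0, 41.0], [415.0, 107.0, 40.0]]
dark [327.2 185.3] 465 [601.  -96.1 131.8] 145.4 h over panel [21.2 42.5 58.2]
dark [259.  193.5] 443 [586.4  58.5 131.9] 145.1 h over panel [21.4 42.2 59.1]
dark [293.7 187.9] 35 [600.6 -21.2 100.4] 103.1 h over panel [ 7.5 10.1 12.5]
dark [298.1 229.7] 17 [503.4 -28.8  71. ] 73.7 h over panel [ 6.1  8.6 10.8]
disc px [[506.  -29.   62.4]]
stand 30 60 79 [449. 296.  30.] [515. 351.  60.] [480. 300.  47.]
stand 60 80 70 [447. 296.  60.] [517. 360.  80.] [482. 300.  72.]
stand 82 95 515 [448. 297.  82.] [518. 368.  95.] [483. 322.  89.]
stand 95 110 44 [467. 316.  95.] [500. 341. 110.] [482. 321.  97.]
stand 110 180 182 [470. 319. 110.] [497. 344. 160.] [483. 325. 150.]
yellow 30 60 12 [371. 301.  32.] [386. 309.  45.] [380. 303.  40.]
yellow 60 80 30 [361. 294.  72.] [394. 320.  80.] [385. 301.  78.]
yellow 82 95 25 [364. 294.  82.] [395. 314.  95.] [383. 302.  87.]
yellow 95 110 35 [362. 295.  95.] [392. 320. 109.] [382. 301. 102.]
yellow 110 180 160 [361. 295. 110.] [392. 325. 145.] [379. 307. 135.]
```

```bash
cat >> h.py <<'E'
def slope_rot(n,yaw_flip=1):
    "tool z = -n, tool x down the slope"
    z=-n/np.linalg.norm(n); y=np.cross(z,[-np.cos(YAW),-np.sin(YAW),0]); y/=np.linalg.norm(y); x=np.cross(y,z)
    return np.stack([x,y,z],1)
YAW=.1
def N(yaw=None,t=.28):
    yaw=YAW if yaw is None else yaw
    return np.array([-np.sin(t)*np.cos(yaw),-np.sin(t)*np.sin(yaw),np.cos(t)])
def go(p,Rm=None):
    "print jog numbers from the present pose to the target"
    s=read_state();R0=R.from_quat(s["ee_rot"])
    sh=R0.inv().apply(np.array(p)-s["position"])/100
    rv=np.zeros(3) if Rm is None else (R0.inv()*R.from_matrix(Rm)).as_rotvec()/np.radians(60)
    print("shift",sh.round(3).tolist(),"turn",rv.round(3).tolist(),"t",s["clock"])
E
python3 - <<'E'
from h import *
p=np.array([560,-24,78])+165*N()
print(p);go(p,slope_rot(N()))
E
```

```text
[514.62912147 -28.55227222 236.57414732]
shift [-4.549, 3.824, -0.055] turn [0.046, -0.265, 0.316] t 0.15
```

>>> jog_arm(
  plan=[
    [0,[-0.45,0.38,0],[0,0,0]],
    [0,[-0.91,0.765,0],[0,0,0]],
  ],
)

```text
clock: 0.4
position: [313.2, -458.4, 230.5]
ee_rot: [-0.214, 0.977, 0.001, -0.0]
contact_force: [1.6, 0.8, 0.2]
gripper_width: 51.6
grasp_force: 0.0
```

>>> jog_arm(
  plan=[
    [0,[-0.45,0.38,0],[0,0,0]],
    [0,[-0.91,0.765,0],[0,0,0]],
  ],
)

```text
clock: 0.65
position: [363.9, -350.0, 231.1]
ee_rot: [-0.215, 0.977, 0.0, -0.0]
contact_force: [1.1, -0.2, 0.4]
gripper_width: 12.3
grasp_force: 0.0
```

>>> jog_arm(
  plan=[
    [0,[-0.45,0.38,0],[0,0,0]],
    [0,[-0.91,0.765,0],[0,0,0]],
  ],
)

```text
clock: 0.9
position: [414.3, -242.3, 231.3]
ee_rot: [-0.215, 0.977, -0.0, 0.0]
contact_force: [0.8, -0.5, -0.3]
gripper_width: 0.3
grasp_force: 0.0
```

>>> jog_arm(
  plan=[
    [0,[-0.45,0.38,0],[0,0,0]],
    [0,[-0.91,0.765,0],[0,0,0]],
  ],
)

```text
clock: 1.15
position: [464.7, -134.5, 231.4]
ee_rot: [-0.215, 0.977, -0.0, 0.0]
contact_force: [0.5, -0.2, 0.5]
gripper_width: 0.2
grasp_force: 0.0
```

>>> jog_arm(
  plan=[
    [0,[-0.45,0.38,0],[0.02,-0.13,0.16]],
    [0,[-0.91,0.765,-0.05],[0.046,-0.265,0.316]],
    [0,[-0.91,0.765,-0.05],[0.046,-0.265,0.316]],
    [0,[-0.91,0.765,-0.05],[0.046,-0.265,0.316]],
    [0,[-0.91,0.765,-0.05],[0.046,-0.265,0.316]],
  ],
)

```text
clock: 1.78
position: [514.9, -29.1, 236.4]
ee_rot: [-0.05, 0.989, 0.006, 0.139]
contact_force: [0.0, 0.0, 0.2]
gripper_width: -0.2
grasp_force: 0.0
```

```bash
python3 - <<'E'
from h import *
s,d,W,T=wrist();print(T.round(3),s["clock"],s["gripper_width"],s["contact_force"].round(1))
np.savez("w1.npz",W=W,img=d["img"]);cv2.imwrite("pics/w1.png",d["img"][:,:,::-1])
E
```

```text
[[-9.56000e-01 -1.01000e-01  2.75000e-01  5.14897e+02]
 [-9.70000e-02  9.95000e-01  2.60000e-02 -2.91150e+01]
 [-2.76000e-01 -2.00000e-03 -9.61000e-01  2.36398e+02]
 [ 0.00000e+00  0.00000e+00  0.00000e+00  1.00000e+00]] 1.775 -0.20164523952450492 [0.  0.  0.2]
```

View pics/w1.png

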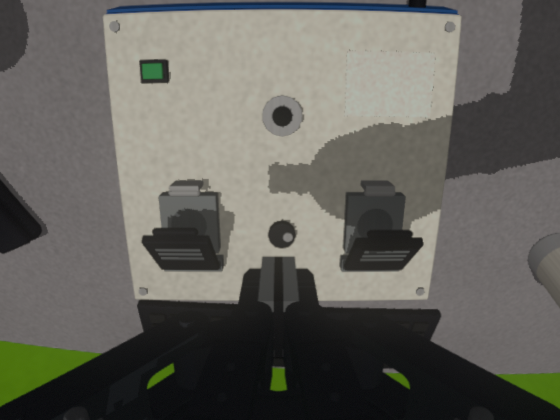

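The wrist view (low edge at the top) shows the disc and spot at (282,116), the right cover flap at (183,250), the left cover flap at (382,250), the catches at (185,188) and (377,188), and a decoy knob at (282,234).

```bash
python3 - <<'E'
from h import *
f=np.load("w1.npz");W=f["W"];im=f["img"].astype(int)
a=np.zeros((420,560),bool);a[15:300,105:460]=1
pale=a&(im.min(2)>130)&~np.isnan(W[...,2])&(W[...,2]>25)
P=W[pale];
c=P.mean(0)
for _ in range(4):
    n=np.linalg.svd(P-c,full_matrices=False)[2][2];n*=np.sign(n[2]);P=P[abs((P-c)@n)<3];c=P.mean(0)
yaw=np.arctan2(-n[1],-n[0]);print("n",n.round(4),"tilt",np.arccos(n[2]).round(4),"yaw(n)",yaw.round(4))
# yaw from the four screws' / side edges: blob of the low edge between panel & blue
def P3(u,v,k=2):return np.nanmedian(W[v-k:v+k+1,u-k:u+k+1].reshape(-1,3),0)
A,B,C,D=P3(115,27),P3(450,27),P3(143,291),P3(420,291)
for x,y in((B,A),(D,C)):print("yaw from screws",np.arctan2(-(y-x)[0]*-1,-(y-x)[1]).round(4) , (y-x).round(1))
print("yaw sides",[np.arctan2(*(q-p)[[1,0]]).round(3) for p,q in((A,C),(B,D))])
# dark spot
N_,L,S,Cn=cv2.connectedComponentsWithStats((a&(im.max(2)<70)).astype(np.uint8))
for i in range(1,N_):
    if S[i,4]>150:
        print(Cn[i].round(1),S[i].tolist(),np.nanmedian(W[L==i],0).round(1),"h",np.nanmedian((W[L==i]-c)@n).round(1))
np.savez("panel.npz",c=c,n=n)
# cover profile in panel axes
z=n;y=np.cross(z,[np.cos(.1),np.sin(.1),0]);y/=np.linalg.norm(y);x=np.cross(y,z)
i=np.argmin(np.hypot(*(Cn-[282,116]).T));sp=np.nanmedian(W[L==i],0)
Q=(W-sp)@np.stack([x,y,z],1)
for u in(160,182,205,360,382,405):
    print(u,[ (v,*Q[v,u].round(0).astype(int)) for v in range(184,276,6) if not np.isnan(Q[v,u,0])])
E
```

```text
n [-0.2743 -0.0286  0.9612] tilt 0.2795 yaw(n) 0.1038
yaw from screws 0.101 [ 2.620e+01 -2.583e+02  2.000e-01]
yaw from screws 0.1029 [  26.6 -257.9   -0.4]
yaw sides [np.float64(0.099), np.float64(0.098)]
[156.3  70.9] [140, 60, 29, 23, 293] [ 482.6 -125.1   58.2] h 4.9
[454.1 146.2] [446, 105, 14, 74, 723] [545.5 157.7   0.7] h -76.0
[281.9 115.8] [273, 106, 19, 20, 300] [505.2 -27.1  71.3] h 8.4
[376.9 229.9] [341, 181, 82, 90, 4768] [571.2  54.7 103. ] h 15.0
[188.4 239.9] [142, 192, 82, 78, 3610] [592.  -90.4 127.4] h 34.7
[280.5 233.2] [269, 221, 26, 27, 466] [597.2 -19.   99.6] h 9.9
[277.9 283.1] [240, 257, 78, 43, 2387] [499.8 -30.7 256.8] h 188.2
160 [(184, np.int64(57), np.int64(-103), np.int64(-7)), (190, np.int64(62), np.int64(-104), np.int64(-9)), (196, np.int64(64), np.int64(-100), np.int64(4)), (202, np.int64(69), np.int64(-100), np.int64(5)), (208, np.int64(74), np.int64(-101), np.int64(4)), (214, np.int64(79), np.int64(-101), np.int64(4)), (220, np.int64(89), np.int64(-106), np.int64(-9)), (226, np.int64(95), np.int64(-107), np.int64(-8)), (232, np.int64(78), np.int
[... 3659 characters left out ...]
)), (196, np.int64(64), np.int64(101), np.int64(4)), (202, np.int64(72), np.int64(106), np.int64(-8)), (208, np.int64(78), np.int64(107), np.int64(-9)), (214, np.int64(84), np.int64(108), np.int64(-9)), (220, np.int64(89), np.int64(108), np.int64(-7)), (226, np.int64(95), np.int64(109), np.int64(-9)), (232, np.int64(78), np.int64(89), np.int64(49)), (238, np.int64(83), np.int64(90), np.int64(47)), (244, np.int64(86), np.int64(89), np.int64(51)), (250, np.int64(94), np.int64(92), np.int64(43)), (256, np.int64(101), np.int64(94), np.int64(39)), (262, np.int64(112), np.int64(99), np.int64(27)), (268, np.int64(136), np.int64(113), np.int64(-8)), (274, np.int64(142), np.int64(114), np.int64(-8))]
```

```bash
cat >> h.py <<'E'
try:
    _n=np.load("panel.npz")["n"];YAW=.1015
    nn=N();xx=np.array([np.cos(.28)*np.cos(YAW),np.cos(.28)*np.sin(YAW),np.sin(.28)]);yy=np.cross(nn,xx)
    B=np.stack([xx,yy,nn],1);SP=np.array([505.2,-27.1,71.3])
    def pan(x,y,z):return SP+B@np.array([x,y,z],float)
    RT=np.stack([-xx,yy,-nn],1)
except FileNotFoundError:pass
E
python3 - <<'E'
from h import *
W=np.load("w1.npz")["W"];Q=(W-SP)@B
for s in(-1,1):
    y=Q[...,1]*s
    for lo,hi in((20,28),(28,36),(36,44),(44,54)):
        m=(Q[...,2]>lo)&(Q[...,2]<hi)&(y>35)&(y<125)&(Q[...,0]>70)&(Q[...,0]<130)
        q=Q[m];print(s,lo,len(q),np.percentile(q[:,1],[1,99]).round(1),np.median(q[:,0]).round(1),np.median(q[:,2]).round(1))
print(B.round(3),(RT@np.eye(3)).round(3))
print("right");go(pan(100,-79,65),RT)
E
```

```text
-1 20 347 [-102.6  -53. ] 114.3 23.9
-1 28 330 [-101.9  -53.1] 105.5 32.4
-1 36 473 [-102.5  -53.1] 96.8 39.5
-1 44 1210 [-101.4  -53.4] 83.3 48.0
1 20 320 [ 52.6 101.6] 115.1 24.3
1 28 317 [ 52.6 101.5] 106.3 32.9
1 36 355 [ 52.5 100.9] 99.3 39.7
1 44 1277 [ 53.  101.4] 85.0 49.0
[[ 0.956 -0.101 -0.275]
 [ 0.097  0.995 -0.028]
 [ 0.276  0.     0.961]] [[-0.956 -0.101  0.275]
 [-0.097  0.995  0.028]
 [-0.276  0.    -0.961]]
right
shift [-0.452, -0.756, 0.912] turn [-0.002, 0.0, -0.001] t 1.825
```

>>> jog_arm(
  plan=[
    [0,[-0.2,-0.375,0.45],[0,0,0]],
    [0,[-0.45,-0.745,0.91],[0,0,0]],
    [0,[-0.45,-0.745,0.91],[0,0,0]],
  ],
)

```text
clock: 2.2
position: [590.6, -99.0, 155.6]
ee_rot: [-0.047, 0.99, 0.006, 0.135]
contact_force: [-0.3, 0.6, -0.0]
gripper_width: -0.1
grasp_force: 0.0
```

>>> jog_arm(
  plan=[
    [0,[0.01,0,0.15],[0,0,0]],
    [0,[0.05,0,0.25],[0,0,0]],
    [0,[0.1,0,0.32],[0,0,0]],
    [0,[0.12,0,0.38],[0,0,0]],
    [0,[0.15,0,0.43],[0,0,0]],
    [0,[0.17,0,0.47],[0,0,0]],
    [0,[0.18,0,0.5],[0,0,0]],
    [0,[0.18,0,0.51],[0,0,0]],
  ],
)

```text
clock: 3.2
position: [587.9, -96.2, 108.0]
ee_rot: [-0.05, 0.989, 0.006, 0.141]
contact_force: [0.2, 1.6, 1.3]
gripper_width: 0.1
grasp_force: 0.8
```

>>> jog_arm(
  plan=[
    [0,[0,0,0.01],[0,0,0]],
    [0,[0,0,0.02],[0,0,0]],
    [0,[0,0,0.03],[0,0,0]],
    [0,[0,0,0.03],[0,0,0]],
  ],
)

```text
clock: 3.7
position: [587.7, -96.6, 106.0]
ee_rot: [-0.05, 0.989, 0.006, 0.14]
contact_force: [-6.2, 2.0, 9.9]
gripper_width: -0.4
grasp_force: 6.4
```

```bash
python3 - <<'E'
from h import *
s=read_state();print(((s["position"]-SP)@B).round(1),s["contact_force"],s["contact_force"]@nn)
d=get_image("side");cv2.imwrite("pics/s1.png",cv2.resize(d["img"][160:290,200:350,::-1],None,fx=4,fy=4))
E
```

```text
[ 81.7 -77.5  12.7] [-6.24220443  2.03297169  9.91985696] 11.192795321471184
```

>>> jog_arm(
  plan=[
    [0,[0,0,0.01],[0,0,0]],
    [0,[0,0,0.015],[0,0,0]],
    [0,[0,0,0.015],[0,0,0]],
  ],
)

```text
clock: 4.12
position: [587.8, -96.6, 105.7]
ee_rot: [-0.05, 0.989, 0.006, 0.14]
contact_force: [-11.2, 2.2, 18.0]
gripper_width: -0.0
grasp_force: 10.6
```

```bash
python3 - <<'E'
from h import *
s=read_state();print(((s["position"]-SP)@B).round(1),s["contact_force"],s["contact_force"]@nn)
E
```

```text
[ 81.7 -77.5  12.3] [-11.21137333   2.22213111  18.04350494] 20.36096469920865
```

>>> jog_arm(
  plan=[
    [0,[0,0,-0.3],[0,0,0]],
    [0,[-0.1,0.1,-0.56],[0,0,0]],
    [0,[-0.18,0.5,-0.56],[0,0,0]],
    [0,[-0.18,0.775,-0.56],[0,0,0]],
  ],
)

```text
clock: 4.62
position: [582.3, -18.3, 161.8]
ee_rot: [-0.05, 0.989, 0.006, 0.139]
contact_force: [-0.2, 0.2, -0.5]
gripper_width: -0.1
grasp_force: 0.0
```

>>> jog_arm(
  plan=[
    [0,[0,0.4,0],[0,0,0]],
    [0,[0,0.775,0],[0,0,0]],
    [0,[0,0.775,0],[0,0,0]],
  ],
)

```text
clock: 5.0
position: [573.9, 59.7, 160.9]
ee_rot: [-0.052, 0.989, 0.006, 0.139]
contact_force: [0.2, -1.2, 0.4]
gripper_width: -0.3
grasp_force: 0.0
```

```bash
python3 - <<'E'
from h import *
s=read_state();print(((s["position"]-SP)@B).round(1),s["contact_force"])
d=get_image("side");W=(pts(d)-SP)@B
m=(abs(W[...,1]+77.5)<20)
for x in range(65,125,10):
    q=W[m&(abs(W[...,0]-x)<4)&(W[...,2]>-20)&(W[...,2]<60)];print(x,len(q),np.percentile(q[:,2],[25,50,75]).round(1) if len(q) else "")
cv2.imwrite("pics/s2.png",cv2.resize(d["img"][160:290,200:350,::-1],None,fx=4,fy=4))
E
```

```text
[98.9 79.4 64.8] [ 0.17353764 -1.18387335  0.43070898]
65 3 [-7.8 -7.7 -6.8]
75 0 
85 0 
95 19 [15.8 16.3 16.9]
105 23 [14.4 14.9 15.9]
115 28 [14.4 15.6 16.4]
```

View pics/s2.png

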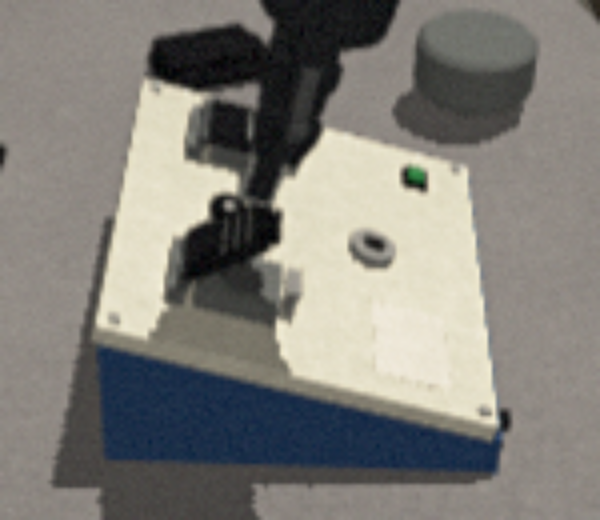

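The right cover lies flat and shut at crop (225,128). The left one is still up at (230,230), with the fingers above it.

>>> jog_arm(
  plan=[
    [0,[0.01,-0.02,0.15],[0,0,0]],
    [0,[0.05,-0.02,0.25],[0,0,0]],
    [0,[0.1,-0.02,0.32],[0,0,0]],
    [0,[0.12,-0.02,0.38],[0,0,0]],
    [0,[0.15,-0.02,0.43],[0,0,0]],
    [0,[0.17,-0.02,0.47],[0,0,0]],
    [0,[0.17,-0.02,0.5],[0,0,0]],
    [0,[0.17,-0.02,0.52],[0,0,0]],
    [0,[0.17,-0.02,0.535],[0,0,0]],
    [0,[0.17,-0.02,0.54],[0,0,0]],
  ],
)

```text
clock: 6.3
position: [572.8, 55.7, 106.1]
ee_rot: [-0.05, 0.989, 0.006, 0.139]
contact_force: [-10.1, 1.2, 13.8]
gripper_width: 0.3
grasp_force: 8.1
```

```bash
python3 - <<'E'
from h import *
s=read_state();print(((s["position"]-SP)@B).round(1),s["contact_force"],s["contact_force"]@nn)
E
```

```text
[82.3 75.5 12.5] [-10.1229065    1.22444701  13.81989877] 16.03052632480677
```

>>> jog_arm(
  plan=[
    [0,[0,0,0.01],[0,0,0]],
    [0,[0,0,0.01],[0,0,0]],
    [0,[0,0,0.01],[0,0,0]],
  ],
)

```text
clock: 6.68
position: [572.8, 55.6, 105.9]
ee_rot: [-0.05, 0.989, 0.006, 0.14]
contact_force: [-12.5, 0.8, 17.5]
gripper_width: -0.1
grasp_force: 10.0
```

```bash
python3 - <<'E'
from h import *
s=read_state();print(((s["position"]-SP)@B).round(1),s["contact_force"],s["contact_force"]@nn)
# next: look at the stand from above, camera axis through the probe; tool down, tool x towards the robot
print("lift then:");p=np.array([440,325,330]);th=.1
Rm=np.stack([[-1,0,0],[0,1,0],[0,0,-1]],1).astype(float)
go(pan(82,76,110),None);go(p,Rm)
# yaw of stand from top view
d=np.load("top0.npz");W=pts(d);m=(W[...,2]>84)&(W[...,2]<96)&(abs(W[...,0]-483)<50)&(abs(W[...,1]-332)<50)
r=cv2.minAreaRect(W[m][:,:2].astype(np.float32));print("stand top",r)
m=(W[...,2]>145)&(W[...,2]<162)&(abs(W[...,0]-483)<40)&(abs(W[...,1]-332)<40)
r=cv2.minAreaRect(W[m][:,:2].astype(np.float32));print("grip top",r,W[m][:,2].max())
E
```

```text
[82.2 75.5 12.4] [-12.53556634   0.80387054  17.51979976] 20.261433857497437
lift then:
shift [0.002, 0.003, -0.976] turn [0.0, 0.0, 0.0] t 6.675
shift [0.389, 2.808, -2.45] turn [0.011, 0.267, 0.096] t 6.675
stand top ((483.29364013671875, 332.1753845214844), (65.04271697998047, 65.4950942993164), 6.866168022155762)
grip top ((482.0452575683594, 331.9574890136719), (24.738401412963867, 23.513259887695312), 0.10265929996967316) 160.18533163196696
```

>>> jog_arm(
  plan=[
    [0,[0,0,-0.5],[0,0,0]],
    [0,[0,0,-0.98],[0,0,0]],
  ],
)

```text
clock: 6.92
position: [546.4, 53.4, 199.0]
ee_rot: [-0.05, 0.989, 0.006, 0.139]
contact_force: [1.4, 0.1, 0.1]
gripper_width: 0.1
grasp_force: 0.0
```

>>> jog_arm(
  plan=[
    [80,[0.06,0.45,-0.25],[0,0,0]],
    [80,[0.13,0.93,-0.49],[0,0,0]],
  ],
)

```text
clock: 7.18
position: [511.3, 144.0, 242.9]
ee_rot: [-0.049, 0.989, 0.007, 0.14]
contact_force: [0.5, 1.0, -0.1]
gripper_width: 35.8
grasp_force: 0.0
```

>>> jog_arm(
  plan=[
    [80,[0.06,0.45,-0.25],[0,0,0]],
    [80,[0.13,0.93,-0.49],[0,0,0]],
  ],
)

```text
clock: 7.42
position: [475.5, 234.7, 285.8]
ee_rot: [-0.05, 0.989, 0.007, 0.14]
contact_force: [1.2, 1.0, -0.7]
gripper_width: 72.6
grasp_force: 0.0
```

>>> jog_arm(
  plan=[
    [80,[0.06,0.45,-0.25],[0.005,0.13,0.05]],
    [80,[0.13,0.93,-0.49],[0.01,0.267,0.096]],
    [80,[0.13,0.93,-0.49],[0.01,0.267,0.096]],
    [80,[0.13,0.93,-0.49],[0.01,0.267,0.096]],
  ],
)

```text
clock: 7.92
position: [440.8, 322.8, 327.1]
ee_rot: [0.0, 1.0, 0.0, -0.0]
contact_force: [-0.2, -0.4, -0.5]
gripper_width: 79.9
grasp_force: 0.0
```

```bash
python3 - <<'E'
from h import *
s,d,W,T=wrist();print(T.round(3),s["clock"],s["joints"].round(2))
np.savez("w2.npz",W=W,img=d["img"]);cv2.imwrite("pics/w2.png",d["img"][:,:,::-1])
sd=get_image("side");V=(pts(sd)-SP)@B
for c in(-77.5,77.5):
    m=(abs(V[...,1]-c)<20)
    print(c,[np.percentile(q[:,2],[50,90]).round(1).tolist() for x in range(75,125,10) for q in[V[m&(abs(V[...,0]-x)<4)&(V[...,2]>-20)&(V[...,2]<60)]] if len(q)])
cv2.imwrite("pics/s3.png",cv2.resize(sd["img"][160:290,200:350,::-1],None,fx=3,fy=3))
for lo,hi in((140,151),(153,162)):
    m=(W[...,2]>lo)&(W[...,2]<hi)&(abs(W[...,0]-483)<40)&(abs(W[...,1]-332)<40)
    print(lo,m.sum(),cv2.minAreaRect(W[m][:,:2].astype(np.float32)),W[m].mean(0))
m=(W[...,2]>86)&(W[...,2]<93)&(abs(W[...,0]-483)<50)&(abs(W[...,1]-332)<50)
print(cv2.minAreaRect(W[m][:,:2].astype(np.float32)))
E
```

```text
[[-1.00000e+00  0.00000e+00 -0.00000e+00  4.40801e+02]
 [ 0.00000e+00  1.00000e+00  1.00000e-03  3.22843e+02]
 [ 0.00000e+00  1.00000e-03 -1.00000e+00  3.27065e+02]
 [ 0.00000e+00  0.00000e+00  0.00000e+00  1.00000e+00]] 7.925 [ 0.93  0.2  -0.02 -0.   -1.36 -2.5 ]
-77.5 [[15.6, 17.2], [15.5, 17.4], [15.3, 17.0], [15.1, 17.2], [15.1, 16.3]]
77.5 [[15.6, 17.3], [15.5, 16.8], [15.4, 16.6], [15.2, 16.3], [14.5, 15.9]]
140 151 ((482.84429931640625, 335.0833435058594), (25.743606567382812, 25.50809669494629), 89.73387908935547) [472.48923078 334.16159827 146.85020487]
153 409 ((482.7969970703125, 334.8332824707031), (23.763378143310547, 23.23906135559082), 1.0988030433654785) [482.24592527 335.14501532 157.28826735]
((483.6270751953125, 334.89154052734375), (64.81877136230469, 62.98141860961914), 6.349299907684326)
```

View pics/w2.png

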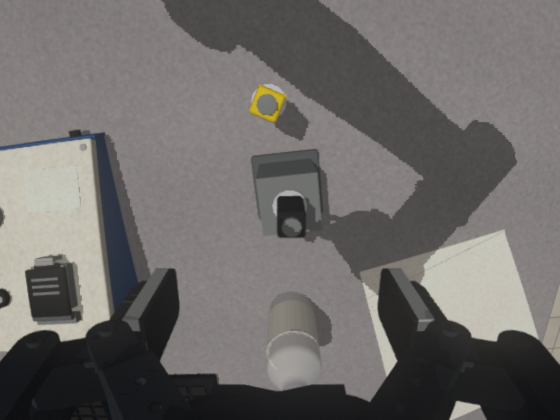

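View pics/s3.png

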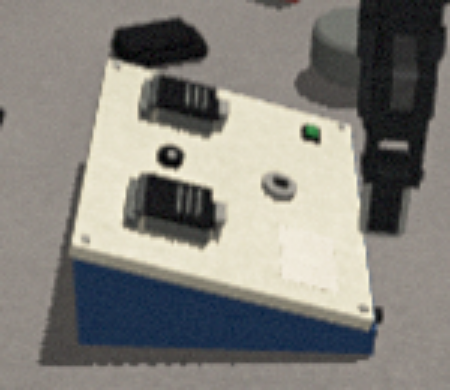

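Both covers lie flat and shut in the side crop, at (185,98) and (175,205). In the wrist view the black grip with its cap is at (291,218) in the grey stand, and the yellow decoy is at (268,103). The crop confirms the choice; the grip centre is about (483,335).

>>> jog_arm(
  plan=[
    [80,[-0.2,0.06,0.4],[0,0,0]],
    [80,[-0.42,0.12,0.8],[0,0,0]],
    [80,[-0.42,0.12,0.8],[0,0,0]],
  ],
)

```text
clock: 8.4
position: [482.0, 332.8, 244.1]
ee_rot: [0.001, 1.0, -0.002, -0.003]
contact_force: [0.0, -0.9, 0.7]
gripper_width: 80.2
grasp_force: 0.0
```

>>> jog_arm(
  plan=[
    [80,[0,0,0.4],[0,0,0]],
    [80,[0,0,0.8],[0,0,0]],
    [80,[0,0,1],[0,0,0]],
  ],
)

```text
clock: 8.78
position: [482.3, 334.4, 148.1]
ee_rot: [0.0, 1.0, 0.001, 0.0]
contact_force: [0.1, 0.3, -0.7]
gripper_width: 80.0
grasp_force: 0.0
```

>>> jog_arm(
  plan=[
    [60,[0,0,0.2],[0,0,0]],
    [60,[0,0,0.42],[0,0,0]],
    [60,[0,0,0.42],[0,0,0]],
    [40,[0,0,0.42],[0,0,0]],
  ],
)

```text
clock: 9.28
position: [483.7, 336.1, 108.4]
ee_rot: [-0.0, 1.0, 0.002, 0.001]
contact_force: [-0.1, 0.2, -0.5]
gripper_width: 43.3
grasp_force: 0.0
```

>>> jog_arm(
  plan=[
    [30,[0,0,0],[0,0,0]],
    [20,[0,0,0],[0,0,0]],
    [10,[0,0,0],[0,0,0]],
    [10,[0,0,0],[0,0,0]],
    [10,[0,0,0],[0,0,0]],
  ],
)

```text
clock: 9.9
position: [483.7, 336.1, 108.0]
ee_rot: [-0.0, 1.0, 0.002, 0.001]
contact_force: [-1.5, -0.9, 6.1]
gripper_width: 25.2
grasp_force: 59.5
```

>>> jog_arm(
  plan=[
    [10,[0,0,-0.1],[0,0,0]],
    [10,[0,0,-0.3],[0,0,0]],
    [10,[0,0,-0.6],[0,0,0]],
    [10,[0,0,-1],[0,0,0]],
  ],
)

```text
clock: 10.4
position: [482.3, 334.9, 206.2]
ee_rot: [0.0, 1.0, 0.0, -0.001]
contact_force: [0.3, 0.8, -0.8]
gripper_width: 25.5
grasp_force: 59.0
```

>>> jog_arm(
  plan=[
    [10,[0,0,-0.4],[0,0,0]],
    [10,[0,0,-0.7],[0,0,0]],
    [10,[0,0,-0.7],[0,0,0]],
  ],
)

```text
clock: 10.78
position: [483.8, 336.1, 279.2]
ee_rot: [0.0, 1.0, 0.003, 0.002]
contact_force: [-0.8, -0.6, -1.8]
gripper_width: 25.1
grasp_force: 59.0
```

```bash
python3 - <<'E'
from h import *
s,d,W,T=wrist();print(s["position"],s["gripper_width"],s["grasp_force"],s["contact_force"].round(1),s["joints"].round(2))
np.savez("w3.npz",W=W,img=d["img"]);cv2.imwrite("pics/w3.png",d["img"][:,:,::-1])
# held probe in tool coordinates
Q=(W-T[:3,3])@T[:3,:3]
for z in range(10,110,8):
    m=(abs(Q[...,2]-z)<4)&(abs(Q[...,0])<30)&(abs(Q[...,1])<30)
    if m.sum()>3:
        q=Q[m];print(z,m.sum(),"x max",np.percentile(q[:,0],95).round(1),"y",np.percentile(q[:,1],[2,98]).round(1))
m=(abs(Q[...,0])<40)&(abs(Q[...,1])<40)&(Q[...,2]<120);print("max z",np.nanmax(Q[m][:,2]))
go(pan(0,0,140),RT)
E
```

```text
[483.75989746 336.09472367 279.20971962] 25.12281990644707 59.00470733642578 [-0.8 -0.6 -1.8] [ 0.88  0.29 -0.01 -0.   -1.26 -2.45]
10 962 x max 17.2 y [-15.5  15.8]
18 132 x max 17.6 y [-14.7  15.5]
42 107 x max 10.1 y [-6.5  7.7]
50 159 x max 9.9 y [-8.3  8.9]
58 65 x max 10.0 y [-8.6  9. ]
66 4 x max 7.6 y [-3.7  2.4]
82 43 x max 3.5 y [-3.1  3.4]
90 21 x max 3.8 y [-3.4  4.1]
max z 88.03515906321756
shift [0.16, -3.668, 0.696] turn [-0.01, -0.266, -0.097] t 10.825
```

View pics/w3.png

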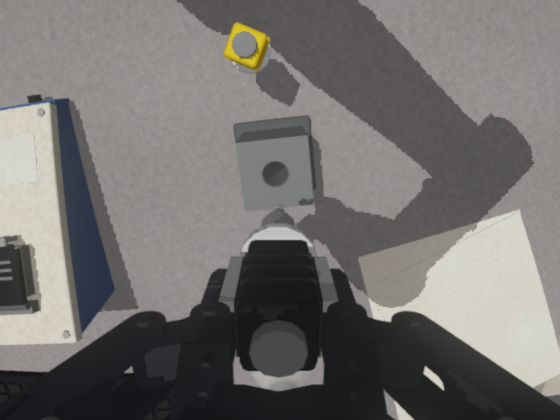

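The probe is lifted clear: the empty stand hole is at (275,173), and the grip and cap are in the fingers at (278,310) with the tip at about (279,212). It is coaxial with the tool.

>>> jog_arm(
  plan=[
    [10,[0.02,-0.3,0],[0,0,0]],
    [10,[0.04,-0.9,0],[0,0,0]],
  ],
)

```text
clock: 11.08
position: [478.1, 245.2, 273.4]
ee_rot: [-0.001, 1.0, -0.0, -0.002]
contact_force: [1.3, -1.2, -0.8]
gripper_width: 25.2
grasp_force: 59.3
```

>>> jog_arm(
  plan=[
    [10,[0.02,-0.45,0],[0,0,0]],
    [10,[0.04,-0.92,0],[0,0,0]],
  ],
)

```text
clock: 11.32
position: [473.7, 151.5, 273.9]
ee_rot: [0.0, 1.0, 0.0, -0.002]
contact_force: [0.5, 0.5, -1.5]
gripper_width: 25.2
grasp_force: 59.3
```

>>> jog_arm(
  plan=[
    [10,[0.02,-0.45,0],[0,0,0]],
    [10,[0.04,-0.92,0.1],[0,0,0]],
  ],
)

```text
clock: 11.58
position: [470.2, 59.9, 264.5]
ee_rot: [-0.0, 1.0, 0.001, -0.001]
contact_force: [0.3, -0.2, -1.3]
gripper_width: 25.4
grasp_force: 59.3
```

>>> jog_arm(
  plan=[
    [10,[0.02,-0.45,0.15],[-0.005,-0.13,-0.05]],
    [10,[0.04,-0.92,0.35],[-0.01,-0.266,-0.097]],
    [10,[0.04,-0.92,0.55],[-0.01,-0.266,-0.097]],
    [10,[0.04,-0.92,0.55],[-0.01,-0.266,-0.097]],
    [10,[0.04,-0.92,0.55],[-0.01,-0.266,-0.097]],
  ],
)

```text
clock: 12.2
position: [467.6, -30.1, 210.8]
ee_rot: [-0.051, 0.989, 0.006, 0.139]
contact_force: [0.9, 1.0, -1.0]
gripper_width: 25.8
grasp_force: 59.4
```

```bash
python3 - <<'E'
from h import *
s,d,W,T=wrist();print(s["position"],s["gripper_width"],s["contact_force"].round(1),((s["position"]-SP)@B).round(1),s["clock"])
np.savez("w4.npz",W=W,img=d["img"],T=T);cv2.imwrite("pics/w4.png",d["img"][:,:,::-1])
Q=(W-T[:3,3])@T[:3,:3]
for z in range(40,96,6):
    m=(abs(Q[...,2]-z)<3)&(abs(Q[...,0])<30)&(abs(Q[...,1])<30)
    if m.sum()>3:
        q=Q[m];print(z,m.sum(),"x max",np.percentile(q[:,0],95).round(1),"y",np.percentile(q[:,1],[2,98]).round(1))
im=d["img"].astype(int);P=(W-SP)@B
m=(im.max(2)<75)&(abs(P[...,0])<30)&(abs(P[...,1])<30)&(abs(P[...,2])<4);print("dark spot mean",m.sum(),P[m].mean(0),P[m].min(0),P[m].max(0))
ds=get_image("side");cv2.imwrite("pics/s4.png",cv2.resize(ds["img"][150:290,220:370,::-1],None,fx=4,fy=4,interpolation=cv2.INTER_CUBIC))
np.savez("s4.npz",**ds)
go(pan(0,0,110),RT)
E
```

```text
[467.61380769 -30.06426965 210.78929615] 25.831558509641038 [ 0.9  1.  -1. ] [  2.3   0.9 144.5] 12.2
40 50 x max 9.8 y [-5.5  5.9]
46 121 x max 9.8 y [-7.9  8.5]
52 114 x max 9.7 y [-8.1  9. ]
58 46 x max 9.6 y [-8.9  8.6]
82 30 x max 3.1 y [-2.   3.4]
88 34 x max 3.6 y [-3.7  4. ]
dark spot mean 329 [-0.13206651 -0.08572415  0.15651903] [-8.0198445  -7.87715804 -1.58473481] [7.81425025 7.91556211 1.77717984]
shift [0.028, -0.011, 0.348] turn [-0.001, 0.0, 0.001] t 12.3
```

View pics/w4.png

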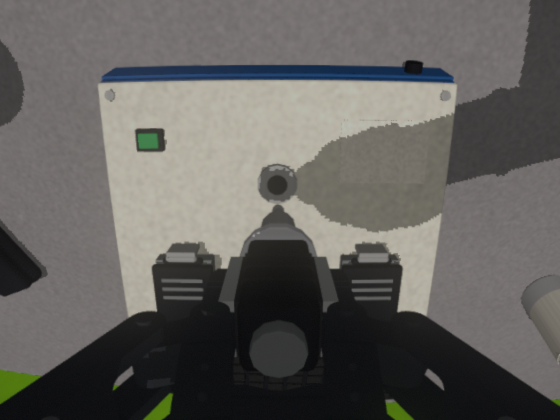

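View pics/s4.png

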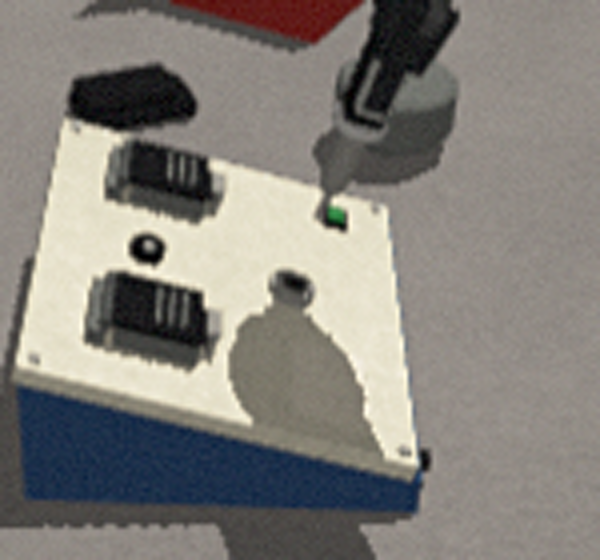

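The probe hangs above the disc: spot at (277,184) in the wrist view, tip just below it at (278,212). Both covers are still shut.

>>> jog_arm(
  plan=[
    [10,[0.02,-0.01,0.2],[0,0,0]],
    [10,[0.02,-0.01,0.38],[0,0,0]],
    [10,[0.02,-0.01,0.45],[0,0,0]],
    [10,[0.02,-0.01,0.45],[0,0,0]],
    [10,[0.02,-0.01,0.45],[0,0,0]],
  ],
)

```text
clock: 12.92
position: [478.1, -30.2, 167.6]
ee_rot: [-0.051, 0.989, 0.006, 0.14]
contact_force: [-0.0, -0.3, -1.1]
gripper_width: 25.2
grasp_force: 59.5
```

```bash
cat >> h.py <<'E'
def avg(k=8):
    P=[];F=[];G=[]
    for _ in range(k):
        get_image("top");s=read_state();P.append((s["position"]-SP)@B);F.append(s["contact_force"]@nn);G.append(s["ee_rot"])
    Rm=R.from_quat(G).mean();print("pan",np.mean(P,0).round(2),"sd",np.std(P,0).round(2),"Fn",np.mean(F).round(2),np.std(F).round(2),"tool z vs panel deg",np.degrees(np.arccos(-Rm.as_matrix()[:,2]@nn)).round(2),"clock",s["clock"])
    print("tip lateral (tool axis at 92):",(np.mean(P,0)+B.T@(Rm.apply([-.2,.2,92]))).round(2))
E
python3 - <<'E'
from h import *
avg()
s,d,W,T=wrist();P=(W-SP)@B;Q=(W-T[:3,3])@T[:3,:3]
m=(abs(Q[...,0])<6)&(abs(Q[...,1])<6)&(Q[...,2]>70)&(P[...,2]>1.5)
print("tip pts",m.sum(),P[m].mean(0).round(1),P[m][:,1].min().round(1),P[m][:,1].max().round(1),"lowest",P[m][:,2].min().round(1))
E
```

```text
pan [-4.000e-02 -5.200e-01  9.991e+01] sd [0.22 0.06 0.17] Fn -1.7 0.48 tool z vs panel deg 0.08 clock 13.325
tip lateral (tool axis at 92): [ 0.2  -0.44  7.91]
tip pts 72 [-2.6 -0.8 13.5] -6.6 3.3 lowest 1.5
```

>>> jog_arm(
  plan=[
    [10,[0,0.004,0.03],[0,0,0]],
    [10,[0,0.004,0.06],[0,0,0]],
    [10,[0,0.004,0.08],[0,0,0]],
    [10,[0,0.004,0.1],[0,0,0]],
    [10,[0,0.004,0.1],[0,0,0]],
  ],
)

```text
clock: 14.0
position: [480.2, -29.9, 157.1]
ee_rot: [-0.05, 0.989, 0.006, 0.139]
contact_force: [-1.4, 0.9, -0.0]
gripper_width: 25.5
grasp_force: 59.6
```

```bash
python3 -c "
from h import *
avg(12)"
```

```text
pan [-0.46 -0.23 89.51] sd [0.02 0.01 0.03] Fn -0.26 0.71 tool z vs panel deg 0.1 clock 14.6
tip lateral (tool axis at 92): [-0.34 -0.17 -2.49]
```

>>> jog_arm(
  plan=[
    [10,[0,0,0.015],[0,0,0]],
    [10,[0,0,0.03],[0,0,0]],
    [10,[0,0,0.04],[0,0,0]],
    [10,[0,0,0.048],[0,0,0]],
    [10,[0,0,0.048],[0,0,0]],
  ],
)

```text
clock: 15.22
position: [481.6, -29.7, 152.5]
ee_rot: [-0.05, 0.989, 0.006, 0.139]
contact_force: [-1.6, -0.3, 0.4]
gripper_width: 25.3
grasp_force: 59.6
```

```bash
python3 - <<'E'
from h import *
avg(20)
s=read_state();print(s["gripper_width"],s["grasp_force"],s["joints"].round(2))
d=get_image("side");cv2.imwrite("pics/s5.png",cv2.resize(d["img"][150:290,220:370,::-1],None,fx=4,fy=4,interpolation=cv2.INTER_CUBIC))
E
```

```text
pan [-0.42 -0.21 84.67] sd [0.02 0.01 0.02] Fn 1.13 0.45 tool z vs panel deg 0.1 clock 16.225
tip lateral (tool axis at 92): [-0.28 -0.15 -7.33]
25.44598857842433 59.640793204307556 [ 0.31  0.1  -0.68  0.12 -0.52 -1.88]
```

View pics/s5.png

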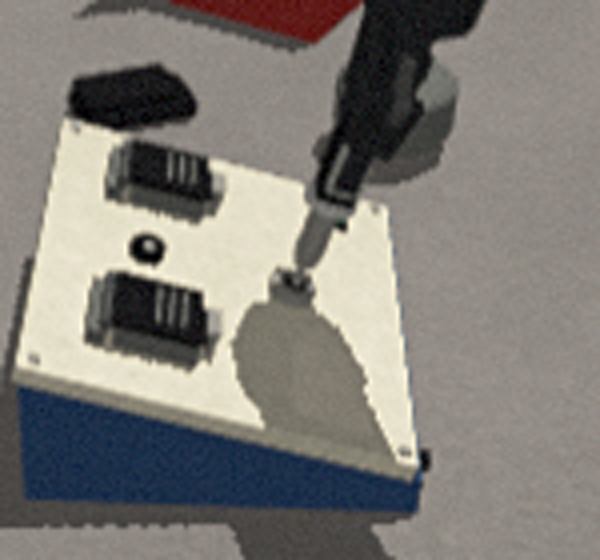

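The tip rests on the disc's spot at crop (293,278). The net push of about 2.8 N means the tip is in about 7.3 mm. The probe is square to within 0.1° and both covers are shut.

```bash
python3 -c "
from bench import *
print(job_done())"
```

```text
the job is handed in; nothing more can be done
None
```

The job is handed in: both covers are pushed home and shut. The black probe is held on the spot, square to the panel within about 0.1°, with the tip pushed in about 7 mm (about 2.8 N), at about 16 s on the robot's clock.

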